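Turn a bearing housing over the step and slide its flange under the keeper

ROBOT

A 6-joint arm with a two-finger parallel gripper is mounted at the origin on a cart in front of the work surface, level with it; the furniture and walls round the work are solid. World frame = base frame: x ahead of the robot, y to its left, z up, the work surface at z = 0. Lengths are in m, angles in rad, forces in N, time in s.
With the tool pointing down it reaches from about 0.35 to 0.775 m from the base axis. Payload 7.3 kg.
Tool frame: the origin (TCP) lies on the centre line of the jaws, within the pads' length; the fingertips stand 25 mm ahead of it and the grasp point (between the pads) lies 6 mm ahead of it; z points along the fingers, y is the direction in which the jaws open and shut (so a half turn about z gives the same grasp; the last joint's range is limited). The gripper opens to 92 mm and grips with 3 to 60 N. Pads are 19 mm wide; open, the fingers measure 130 mm over their backs; the gripper's body (75 mm by 190 mm) begins 47 mm behind the grasp point.
Start: joints at [-1.442, 0.342, 1.524, -0, 1.275, -0.146], TCP at [0.142, -0.505, 0.252] pointing down, gripper open.
Joint ranges: [-2.53, 2.53], [-0.77, 2.02], [0.04, 2.7], [-1, 4.14], [0.28, 2.66], [-3.11, 3.11]. Speed limits (rad/s): [2.57, 2.57, 3.14, 3.14, 3.14, 3.14].

INTERFACE

Orientations are given as [roll, pitch, yaw] about the fixed x, y, z axes, in that order (R = Rz(yaw) Ry(pitch) Rx(roll)).
In Python, from cell import telemetry, read_camera, workorder gives the robot as it stands.
- The arm moves only by the shell command python3 -m creep 'ROWS' [FORCE]. ROWS is JSON, one flat list of numbers, 5 for each row, row after row: the opening, from 0 (shut) to 1 (fully open), then the shift along the world's x, y, z in m, then the turn about the world's z in rad. A call has 1 to 12 rows; each row shifts and turns the pose as measured when the row begins; what a row does not reach is not made up. A row lasts 1/8 s, in which the tool goes at most 62.5 mm and 10.7 degrees, less where a joint would pass 70% of its speed; a pose out of reach is approached as far as the arm can. A call is refused whole if a number of a shift passes 0.0625 or a number of a turn 0.188, either way. A call with a gripper value outside its range is refused whole. The fingers move at their own pace and stop on an object; FORCE is the grip in N (left out, the last holds). Time passes only in rows, so rows that do not move let the fingers close. It gives the time, the measured TCP pose, the force and the opening at its end, in the units of the state.
- telemetry.observe(): the state, without advancing time (a new reading comes with each control period).
- read_camera(name): name is "scene" or "top"; returns a dict with "image" (400x640x3 uint8, red, green, blue), "fovy" (degrees; the focal length in pixels is half the picture's height over the tangent of half this angle, whatever the lens; pixels are square), "cx", "cy" (the principal point, pixels), "R" (3x3) and "t" (3): a world point X has camera coordinates R X + t. Camera axes: x right, y down, z forward; pixel columns grow to the right and rows downward; lengths in m; the calibration is good to about 2 mm. A picture is of the moment at which its call begins. There is no depth.
- workorder.hand_in(): hands the job in, once; it reports no verdict.
The state is a dict: "time": time; "qpos": joint angles; "qvel": joint speeds; "joint_efforts": joint torques, N m; "tool_pos": TCP position; "tool_rot": TCP orientation; "contact_force": force on the tool from outside, world axes, zero at the start; "torque": the same for the moment, N m; "opening": finger opening in m.
Only numpy, scipy, OpenCV 4.12 (cv2) and the standard library are available. Lean on these libraries where they do the work, as an engineer would, in place of code of your own. Each camera call takes 0.05 s, during which the arm holds its last target.

TASK

Push the aluminium bearing housing off the upper deck of the grey turnover station so that it tumbles over the step and stands on its flange on the lower deck, and let it come to rest there. Then slide it on along the lower deck, still standing, until its flange is under the slotted steel keeper and it is fully home against the end stop. Do not lift the housing, and leave the tape measure, the carton and the pliers where they are.

Things in the scene. Friction and masses are not known exactly. Their poses are not given: they have to be found in the camera images.
- station: Turnover station: grey stepped block, 302 x 132 mm, fixed to the bench. Origin on the bench top below the middle of the step's edge; +x = pushing direction, from upper deck to lower deck; z up. Upper deck x -130 to 0 mm, surface at z 56 mm; lower deck x 0 to 160 mm, surface at z 12 mm. Steel side fences guide the flange: upper inner faces y +-54, tops z 66 mm; lower y +-55, tops z 26 mm.
- step_edge (a point): Middle of the step's upper edge (station x 0, z 56 mm); the step drops 44 mm straight down to the lower deck.
- keeper_mouth (a point): Middle of the keeper's open mouth (station x 105, z 26 mm). The keeper is two level steel strips 6 mm thick, undersides 14 mm above the lower deck, x 105 to 160 mm, with a slot 76 mm wide between them (y +-38 mm), open towards the step.
- end_stop (a point): Foot of the upright steel end stop, middle of its near face (station x 160, z 12 mm); its top is at z 50 mm.
- housing: Loose cast aluminium housing, about 0.5 kg: block 70 long x 64 wide x 68 mm high, with a flange 10 x 100 x 68 mm at its +x end, flush above and below; 80 mm long in all. Origin: middle of the underside it starts on; +x towards the flange (at the start along station +x), z up at the start. It tips by itself once its middle passes the edge. Turned rightly, its +x points down.
- flange_face (a point): Middle of the housing's outer flange face (40 mm ahead of and 34 mm above its origin). Home, it lies at about x 126, y 0, z 12 mm in the station's frame, 34 mm short of the end stop.
- middle (a point): Middle of the housing, 34 mm above its origin; 90 mm above the bench at the start.
- tape_measure: Yellow tape measure 38 x 79 x 62 mm, a bystander; origin at the middle of its underside.
- parts_carton: Small carton 56 x 86 x 46 mm, a bystander; origin at the middle of its underside.
- pliers: Pliers with blue handles, 54 x 163 x 12 mm, lying flat, a bystander; origin at the middle of the underside.
Not all that is in view belongs to the job. What is shaped like the housing but turquoise is not meant.

How it is judged:
By the outcome, as a careful person would: the job done as asked, in the order asked, and still so for the second after the job is handed in, with the robot touching nothing.
It also fails if it takes over 58 s, if anything falls off the work surface, if the arm or the gripper's body presses on something with over 40 N, if the wrist force passes 120 N, or if a joint passes its speed limit or range.

## Working session

There is one attempt and no reset: what is moved stays moved. The work goes in short steps, Python scripts to look and compute and a shell command to move; the robot and the scene stay as the last step left them, time stands still between calls to the robot, and variables do not carry over. Pictures are saved under pics/ and viewed, and the job is handed in when it is done.

```bash
mkdir -p pics; ls
python3 - <<'E'
from cell import telemetry, read_camera
import cv2
print(telemetry.observe())
for n in("scene","top"):
    c=read_camera(n); cv2.imwrite(f"pics/{n}0.png",c["image"][:,:,::-1]); print(n,c["fovy"],c["cx"],c["cy"],c["R"],c["t"])
E
```

```text
pics
{'time': 0.0, 'qpos': array([-1.44201250e+00,  3.42690836e-01,  1.52500166e+00, -6.81808759e-05,
        1.27540874e+00, -1.46021757e-01]), 'qvel': array([ 0.00055511, -0.00081985,  0.00114187,  0.00129667,  0.0004174 ,
        0.00047808]), 'joint_efforts': array([ 2.49384168e-03, -4.31240773e+01, -2.44221818e+01,  7.18382397e-02,
        5.60151483e-02, -1.67028834e-04]), 'tool_pos': array([ 0.14240783, -0.50493324,  0.25106685]), 'tool_rot': array([-3.14009063e+00, -1.55000656e-04,  2.74825369e-01]), 'contact_force': array([ 0.26871668, -0.61037384,  0.52765796]), 'torque': array([0.0074013 , 0.04279362, 0.00942175]), 'opening': 0.09213735435874855}
scene 45.28865602002281 320.96536304696536 205.4086449620533 [[-0.76499394 -0.64377128  0.01851511]
 [-0.46157073  0.5279824  -0.71287239]
 [ 0.44915112 -0.5538891  -0.70104931]] [0.31130015 0.3706192  1.11455131]
top 46.77841339474355 319.26678866420673 202.15257361883266 [[ 0.06238172 -0.99804539 -0.00373062]
 [-0.97758971 -0.06034928 -0.2016837 ]
 [ 0.20106434  0.01622839 -0.9794436 ]] [-0.15894985  0.51201922  1.26280602]
```

View pics/scene0.png

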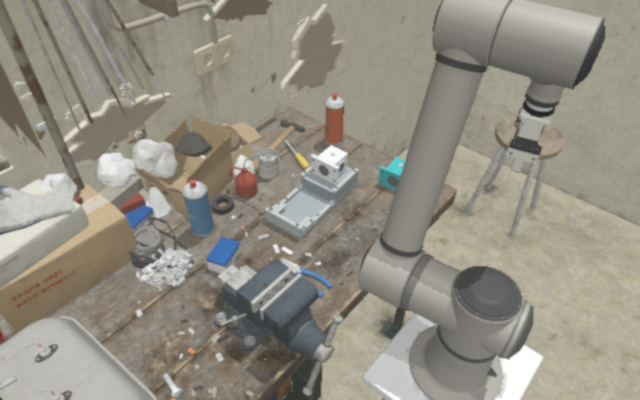

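View pics/top0.png

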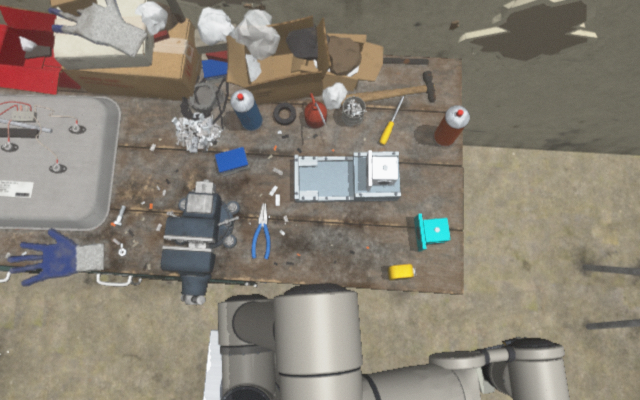

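The aluminium housing is on the station's upper deck at top (383,170) and scene (328,163). The lookalike is the turquoise one at top (434,231) and scene (395,172), so I choose the silver one. The lower deck is to the left in the top view (world +y). The bystanders are the tape at (401,271), the carton (probably the blue box) at (232,160), and the pliers at (261,235).

Run:
```python
import cv2
a=cv2.imread("pics/top0.png")[140:212,285:410]; cv2.imwrite("pics/topc.png",cv2.resize(a,None,fx=6,fy=6,interpolation=cv2.INTER_CUBIC))
a=cv2.imread("pics/scene0.png")[140:240,260:365]; cv2.imwrite("pics/scenec.png",cv2.resize(a,None,fx=6,fy=6,interpolation=cv2.INTER_CUBIC))
```

```text
(no output)
```

View pics/topc.png

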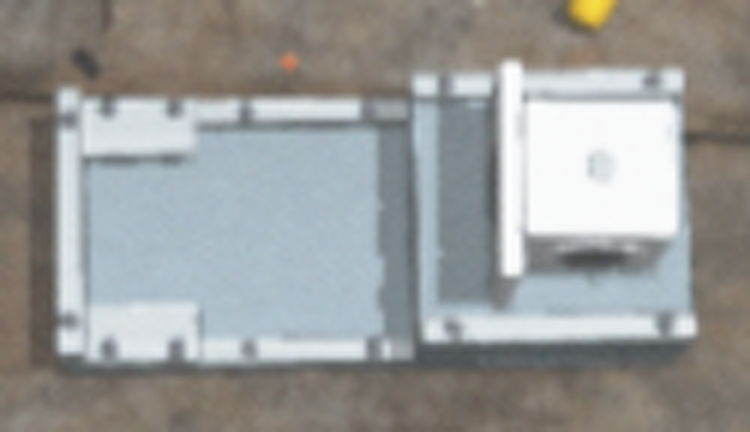

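View pics/scenec.png

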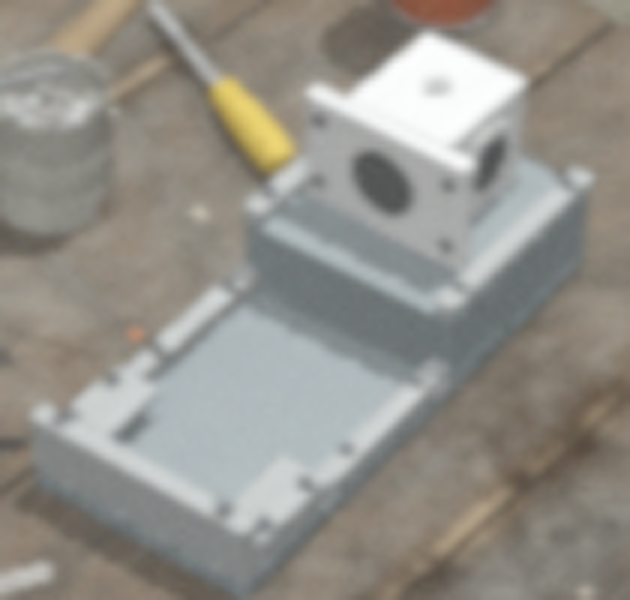

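```bash
cat > h.py <<'E'
import numpy as np
from scipy.optimize import least_squares
from cell import read_camera, telemetry
def px(uv,off,s=6): return (np.array(uv,float)+.5)/s-.5+np.array(off)
def proj(c,X):
    f=200/np.tan(np.radians(c["fovy"])/2); p=np.asarray(X)@np.array(c["R"]).T+c["t"]
    return p[:,:2]/p[:,2:]*f+[c["cx"],c["cy"]]
def T(p,P,z0=0):
    P=np.asarray(P,float)/1000; c,s=np.cos(p[2]),np.sin(p[2])
    return np.c_[p[0]+c*P[:,0]-s*P[:,1],p[1]+s*P[:,0]+c*P[:,1],P[:,2]+z0]
E
python3 - <<'E'
from h import *
ct=read_camera("top"); cs=read_camera("scene")
S=[(413,75,0,-66,66),(684,70,-130,-66,66),(420,343,0,66,66),(696,337,-130,66,66),(57,90,172,-66,50),(57,357,172,66,50),(196,155,105,-38,32),(198,302,105,38,32),(82,158,160,-38,32),(85,302,160,38,32)]
S=np.array(S,float)
Q=np.array([(592,175,-130,66,66),(243,592,172,66,0),(30,405,172,-66,50),(245,540,172,66,50)],float)
ut=px(S[:,:2],(285,140)); us=px(Q[:,:2],(260,140))
def rs(p): return np.r_[(proj(ct,T(p,S[:,2:]))-ut).ravel(),(proj(cs,T(p,Q[:,2:]))-us).ravel()]
r=least_squares(rs,[.5,0,1.57],loss="soft_l1"); print(r.x,np.round(rs(r.x).reshape(-1,2),1).tolist())
H=np.array([(498,62,40,-50,68),(522,62,30,-50,68),(500,275,40,50,68),(523,275,30,50,68),(675,98,-40,-32,68),(672,237,-40,32,68),(527,235,30,32,68)],float)
uh=px(H[:,:2],(285,140))
rh=lambda p:(proj(ct,T(p,H[:,2:],.056))-uh).ravel()
q=least_squares(rh,r.x); print(q.x,np.round(q.fun.reshape(-1,2),1).tolist())
d=q.x[:2]-r.x[:2]; c,s=np.cos(r.x[2]),np.sin(r.x[2]); print("housing in station",c*d[0]+s*d[1],-s*d[0]+c*d[1],q.x[2]-r.x[2])
for n,P in dict(home=(126,0,12),edge=(0,0,56)).items(): print(n,T(r.x,[P]))
E
```

```text
[ 0.60591896 -0.22058324  1.64409207] [[-0.1, -0.3], [-0.0, -0.0], [-0.0, -0.2], [0.1, 0.3], [-0.2, -0.5], [-0.2, -0.6], [-0.2, -0.6], [-0.3, 0.2], [0.1, -0.8], [-0.4, 0.4], [1.0, -0.6], [0.9, 1.4], [0.4, 0.9], [0.4, -1.7]]
[ 0.61285517 -0.29414343  1.62348838] [[0.1, -0.1], [-0.3, -0.0], [0.1, -0.2], [0.0, -0.2], [-0.1, 0.5], [0.9, -0.1], [-0.7, 0.1]]
housing in station -0.07387062659629795 -0.001530758613569527 -0.0206036900541402
home [[ 0.59669196 -0.09492154  0.012     ]]
edge [[ 0.60591896 -0.22058324  0.056     ]]
```

```bash
python3 -m creep '[0.35,0.047,0.0135,0,0.137, 0.35,0.047,0.0135,0,0.137, 0.35,0.047,0.0135,0,0.137, 0.35,0.047,0.0135,0,0.137, 0.35,0.047,0.0135,0,0.137, 0.35,0.047,0.0135,0,0.137, 0.35,0.047,0.0135,0,0.137, 0.35,0.047,0.0135,0,0.137, 0.35,0.047,0.0135,0,0.137, 0.35,0.047,0.0135,0,0.137]' 20
```

```text
time: 1.45
tool_pos: [0.6228, -0.3655, 0.249]
tool_rot: [-3.138, -0.0, 1.682]
contact_force: [-0.1, -0.5, 0.6]
opening: 0.0321
```

```bash
python3 -m creep '[0.35,-0.002,-0.002,-0.036,-0.019, 0.35,-0.002,-0.002,-0.036,-0.019, 0.35,-0.001,0,-0.036,0, 0.35,0,0,-0.034,0, 0.35,0,0,0,0]'
python3 - <<'E'
from h import *
import cv2
a=read_camera("top")["image"][120:220,280:440,::-1]; cv2.imwrite("pics/t1.png",cv2.resize(a,None,fx=5,fy=5,interpolation=cv2.INTER_CUBIC))
a=read_camera("scene")["image"][100:240,240:410,::-1]; cv2.imwrite("pics/s1.png",cv2.resize(a,None,fx=4,fy=4,interpolation=cv2.INTER_CUBIC))
E
```

```text
time: 2.08
tool_pos: [0.6213, -0.3658, 0.1001]
tool_rot: [-3.137, -0.001, 1.651]
contact_force: [-0.7, 0.2, 0.0]
opening: 0.0316
```

View pics/t1.png

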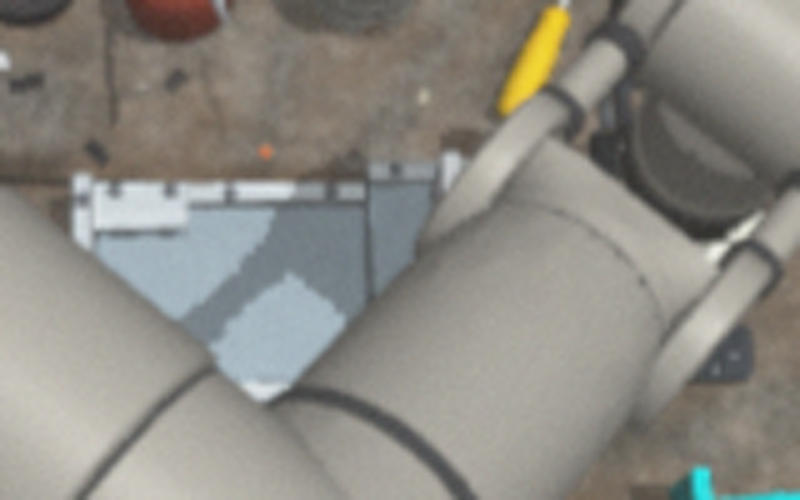

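View pics/s1.png

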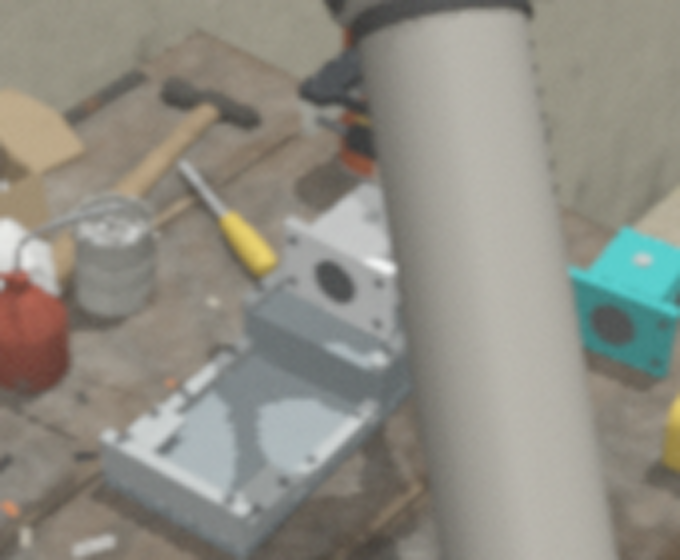

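```bash
python3 -m creep '[0.35,-0.003,0.005,0.005,-0.007, 0.35,-0.001,0.007,0,0, 0.35,-0.0005,0.006,0,0, 0.35,-0.0005,0.006,0,0, 0.35,-0.0005,0.006,0,0, 0.35,-0.0005,0.006,0,0, 0.35,-0.0005,0.006,0,0, 0.35,-0.0005,0.006,0,0, 0.35,0,0,0,0]'
python3 - <<'E'
from h import *
import cv2
a=read_camera("scene")["image"][100:240,240:410,::-1]; cv2.imwrite("pics/s2.png",cv2.resize(a,None,fx=4,fy=4,interpolation=cv2.INTER_CUBIC))
E
```

```text
time: 3.3
tool_pos: [0.6179, -0.3188, 0.1166]
tool_rot: [3.132, 0.013, 1.643]
contact_force: [0.0, -2.2, -2.1]
opening: 0.032
```

View pics/s2.png

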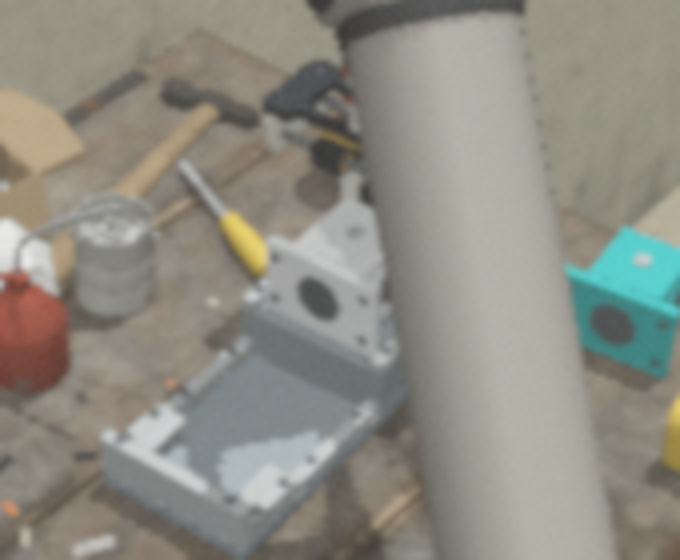

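```bash
python3 -m creep '[0.35,-0.0005,0.006,-0.004,0, 0.35,-0.0005,0.006,-0.003,0, 0.35,-0.0005,0.006,-0.002,0, 0.35,-0.0005,0.006,-0.002,0, 0.35,-0.0005,0.006,-0.002,0,0.35,-0.0005,0.005,-0.001,0, 0.35,0,0.004,-0.001,0]'
python3 - <<'E'
from h import *
import cv2
a=read_camera("scene")["image"][100:240,240:410,::-1]; cv2.imwrite("pics/s3.png",cv2.resize(a,None,fx=4,fy=4,interpolation=cv2.INTER_CUBIC))
E
```

```text
time: 4.22
tool_pos: [0.6189, -0.292, 0.1117]
tool_rot: [3.114, 0.04, 1.639]
contact_force: [-1.5, -6.5, 4.7]
opening: 0.032
```

View pics/s3.png

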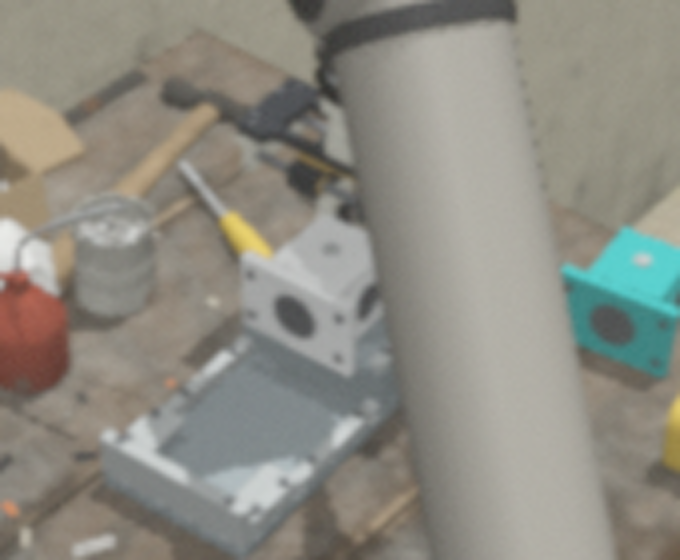

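```bash
python3 -m creep '[0.35,-0.0005,0.006,-0.001,0, 0.35,-0.0005,0.006,-0.001,0, 0.35,-0.0005,0.005,-0.001,0,0.35,-0.0005,0.004,-0.001,0, 0.35,0,0,0,0]'
python3 - <<'E'
from h import *
import cv2
a=read_camera("scene")["image"][100:240,240:410,::-1]; cv2.imwrite("pics/s4.png",cv2.resize(a,None,fx=4,fy=4,interpolation=cv2.INTER_CUBIC))
E
```

```text
time: 4.9
tool_pos: [0.6186, -0.2746, 0.1118]
tool_rot: [3.107, 0.049, 1.637]
contact_force: [-0.5, -1.0, 0.9]
opening: 0.0323
```

View pics/s4.png

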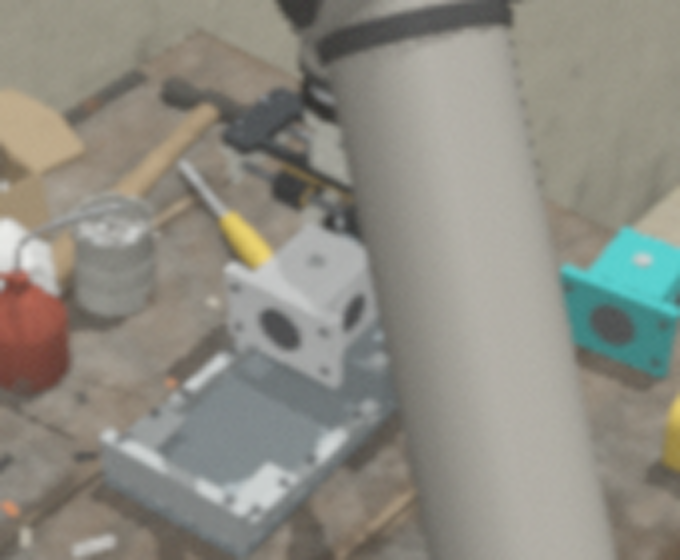

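```bash
python3 -m creep '[0.35,0,0.004,0,0, 0.35,0,0.004,0,0, 0.35,0,0,0,0, 0.35,0,0,0,0]'
python3 - <<'E'
from h import *
import cv2
a=read_camera("scene")["image"][100:240,240:410,::-1]; cv2.imwrite("pics/s5.png",cv2.resize(a,None,fx=4,fy=4,interpolation=cv2.INTER_CUBIC))
E
```

```text
time: 5.45
tool_pos: [0.6183, -0.2667, 0.1116]
tool_rot: [3.108, 0.049, 1.637]
contact_force: [-0.0, 0.3, -0.9]
opening: 0.0322
```

View pics/s5.png

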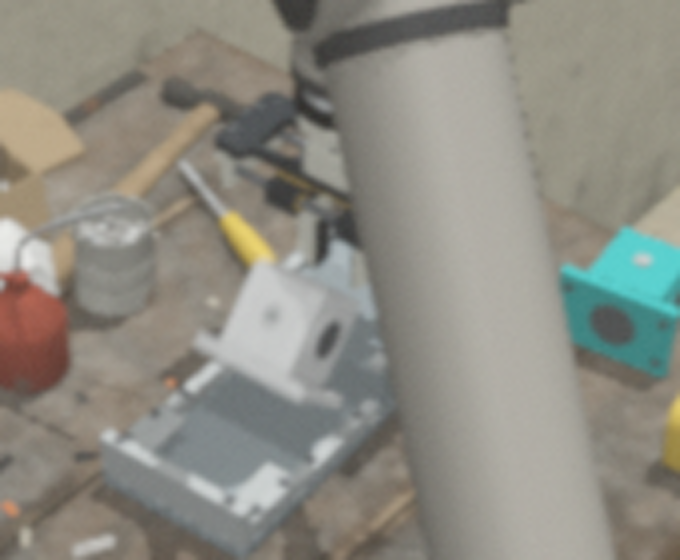

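It's mid-tumble, with the flange turning down. I'll hold and let it settle.

```bash
python3 -m creep '[0.35,0,0,0,0, 0.35,0,0,0,0, 0.35,0,0,0,0, 0.35,0,0,0,0, 0.35,0,0,0,0, 0.35,0,0,0,0]'
python3 - <<'E'
from h import *
import cv2
a=read_camera("scene")["image"][100:240,240:410,::-1]; cv2.imwrite("pics/s6.png",cv2.resize(a,None,fx=4,fy=4,interpolation=cv2.INTER_CUBIC))
E
```

```text
time: 6.25
tool_pos: [0.6179, -0.266, 0.1105]
tool_rot: [3.11, 0.047, 1.637]
contact_force: [0.7, -0.6, -0.8]
opening: 0.0323
```

View pics/s6.png

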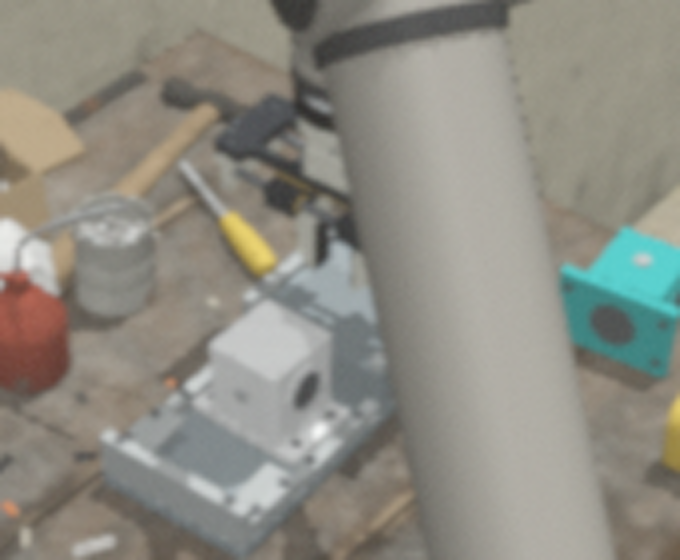

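```bash
cat >> h.py <<'E'
ST=[0.60592,-0.22058,1.64409]
def fit(cn,P,off,s,p0=(0.6,-.15,1.644)):
    c=read_camera(cn); P=np.array(P,float); u=px(P[:,:2],off,s)
    r=least_squares(lambda p:(proj(c,T(p,P[:,2:]))-u).ravel(),p0)
    d=r.x[:2]-ST[:2]; k,q=np.cos(ST[2]),np.sin(ST[2])
    print("stn mm",1e3*(k*d[0]+q*d[1]),1e3*(-q*d[0]+k*d[1]),"yaw",r.x[2]-ST[2],np.round(r.fun.reshape(-1,2),1).tolist())
E
python3 - <<'E'
from h import *
P=[(212,347,34,-32,92),(272,378,34,32,92),(270,300,-34,-32,92),(332,337,-34,32,92)]
fit("scene",P,(240,100),4)
E
```

```text
stn mm 53.075301224857895 -0.029305180833575847 yaw -0.07633066427197521 [[-0.9, -0.8], [0.4, 1.3], [-0.1, -0.4], [0.6, -0.3]]
```

The housing stands on its flange with its middle at station x≈53, which leaves about a 19 mm gap to the step. The tool has picked up a tilt with the tips leaning backwards. I'll lift clear and turn it half round, so the tips lean forwards and the push stays low.

```bash
python3 - <<'E'
from h import *
print(telemetry.observe()["qpos"])
E
python3 -m creep '[0.35,0,-0.005,0.02,0, 0.35,0,-0.005,0.03,0, 0.35,0,0,0.01,0]'
```

```text
[-0.51060249  0.71009044  1.3002893  -0.02505234  1.07890478 -0.56642548]
time: 6.72
tool_pos: [0.6172, -0.2757, 0.1705]
tool_rot: [3.112, 0.045, 1.637]
contact_force: [0.3, -1.0, 0.2]
opening: 0.0322
```

```bash
python3 -m creep '[0.35,0,0,0,-0.18, 0.35,0,0,0,-0.18, 0.35,0,0,0,-0.18, 0.35,0,0,0,-0.18, 0.35,0,0,0,-0.18, 0.35,0,0,0,-0.18, 0.35,0,0,0,-0.18, 0.35,0,0,0,-0.18, 0.35,0,0,0,-0.18]'; python3 -m creep '[0.35,0,0,0,-0.18, 0.35,0,0,0,-0.18, 0.35,0,0,0,-0.18, 0.35,0,0,0,-0.18, 0.35,0,0,0,-0.18, 0.35,0,0,0,-0.18, 0.35,0,0,0,-0.15, 0.35,0,0,0,-0.15, 0.35,0,0,0,0]'
```

```text
time: 7.85
tool_pos: [0.6151, -0.2721, 0.1642]
tool_rot: [3.119, 0.05, -0.034]
contact_force: [-0.1, 0.4, -0.7]
opening: 0.0322
time: 8.98
tool_pos: [0.6126, -0.2684, 0.1556]
tool_rot: [3.115, 0.061, -1.46]
contact_force: [-0.6, 0.2, 0.4]
opening: 0.0318
```

```bash
python3 -m creep '[0.35,-0.002,0,-0.025,-0.02, 0.35,-0.002,0,-0.02,-0.02, 0.35,-0.001,0,-0.015,0, 0.35,0,0,-0.004,0, 0.35,0,0,0,0]'
```

```text
time: 9.6
tool_pos: [0.6077, -0.2676, 0.089]
tool_rot: [3.115, 0.061, -1.487]
contact_force: [0.5, -1.0, 0.2]
opening: 0.0323
```

```bash
python3 -m creep '[0.35,-0.001,0.012,0,0, 0.35,-0.001,0.012,0,0, 0.35,-0.001,0.012,-0.001,0, 0.35,-0.0005,0.006,0,0, 0.35,-0.0005,0.005,0,0, 0.35,-0.0005,0.005,0,0, 0.35,-0.0005,0.005,0,0, 0.35,0,0,0,0]'
python3 - <<'E'
from h import *
import cv2
a=read_camera("scene")["image"][100:240,240:410,::-1]; cv2.imwrite("pics/s7.png",cv2.resize(a,None,fx=4,fy=4,interpolation=cv2.INTER_CUBIC))
E
```

```text
time: 10.6
tool_pos: [0.6043, -0.2081, 0.091]
tool_rot: [3.121, 0.056, -1.485]
contact_force: [1.0, -1.9, -1.0]
opening: 0.0319
```

View pics/s7.png

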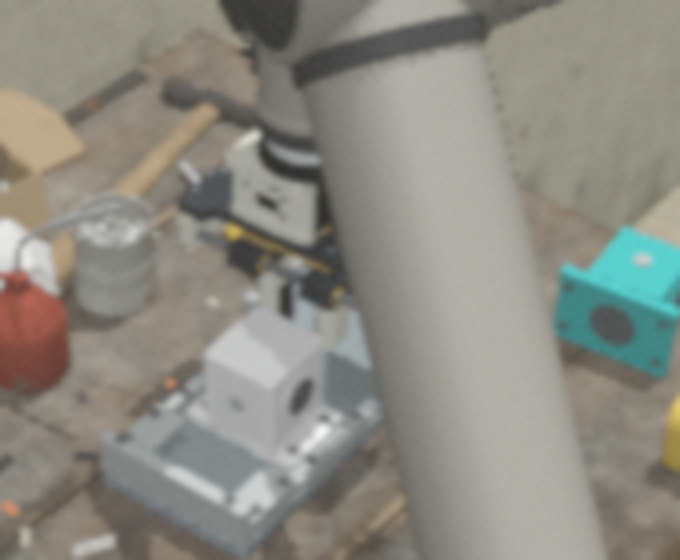

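```bash
python3 -m creep '[0.35,-0.0004,0.006,-0.001,-0.005, 0.35,-0.0004,0.006,-0.001,-0.005, 0.35,-0.0004,0.006,-0.001,0, 0.35,-0.0004,0.006,-0.001,0, 0.35,0,0,0,0]'
python3 - <<'E'
from h import *
import cv2
a=read_camera("scene")["image"][100:240,240:410,::-1]; cv2.imwrite("pics/s8.png",cv2.resize(a,None,fx=4,fy=4,interpolation=cv2.INTER_CUBIC))
E
```

```text
time: 11.28
tool_pos: [0.604, -0.1893, 0.0906]
tool_rot: [3.127, 0.045, -1.498]
contact_force: [-0.3, 1.0, 0.5]
opening: 0.0322
```

View pics/s8.png

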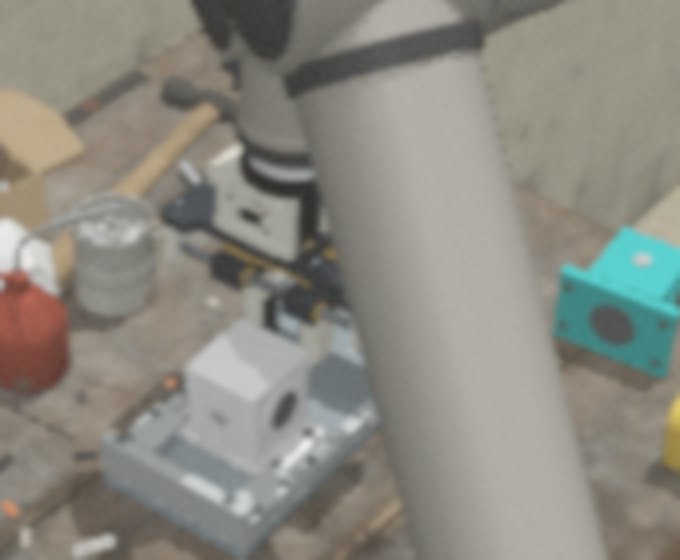

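Still standing, and the fingers are now past the step. I'll back off a little and lower into the gap.

```bash
python3 -m creep '[0.35,0,-0.006,0,0, 0.35,0,0,-0.01,0, 0.35,0,0,-0.01,0, 0.35,0,0,-0.007,0, 0.35,0,0,0,0]'
python3 - <<'E'
from h import *
import cv2
a=read_camera("scene")["image"][100:240,220:390,::-1]; cv2.imwrite("pics/s9.png",cv2.resize(a,None,fx=4,fy=4,interpolation=cv2.INTER_CUBIC))
E
```

```text
time: 11.95
tool_pos: [0.6024, -0.1942, 0.0592]
tool_rot: [3.122, 0.05, -1.498]
contact_force: [0.0, -0.0, 0.1]
opening: 0.0323
```

View pics/s9.png

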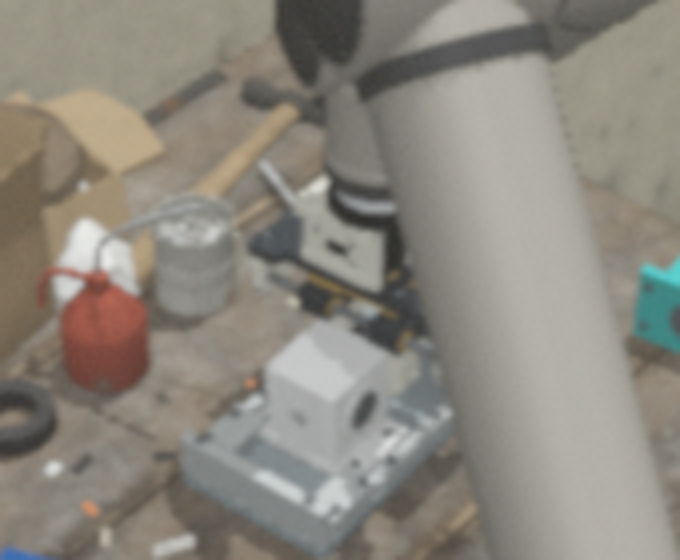

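```bash
python3 - <<'E'
from h import *
P=[(267,377,34,-32,92),(331,410,34,32,92),(322,322,-34,-32,92),(391,362,-34,32,92)]
fit("scene",P,(220,100),4)
E
python3 -m creep '[0.35,0.001,0.006,0.001,0, 0.35,-0.0003,0.006,0,0, 0.35,-0.0003,0.006,-0.001,0, 0.35,-0.0003,0.006,-0.001,0, 0.35,-0.0003,0.006,-0.001,0, 0.35,0,0,0,0]'
python3 - <<'E'
from h import *
import cv2
a=read_camera("scene")["image"][100:240,220:390,::-1]; cv2.imwrite("pics/s10.png",cv2.resize(a,None,fx=4,fy=4,interpolation=cv2.INTER_CUBIC))
E
```

```text
stn mm 87.08301045929038 4.049043700405056 yaw -0.01799409612007552 [[-0.8, -0.8], [0.6, 0.5], [0.2, 0.7], [0.1, -0.3]]
time: 12.8
tool_pos: [0.6044, -0.1666, 0.0618]
tool_rot: [3.129, 0.04, -1.497]
contact_force: [0.4, -0.5, -0.4]
opening: 0.0318
```

View pics/s10.png

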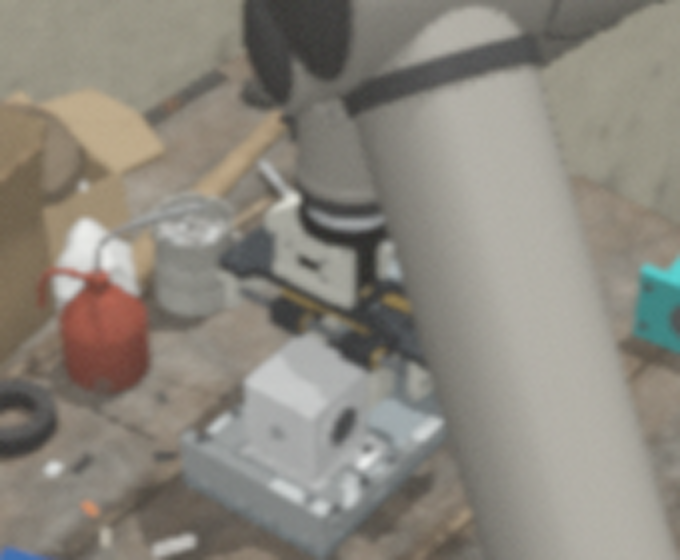

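```bash
python3 -m creep '[0.35,-0.0003,0.006,-0.001,0, 0.35,-0.0003,0.006,-0.001,0, 0.35,-0.0003,0.006,-0.001,0, 0.35,-0.0003,0.006,-0.001,0]';python3 -m creep '[0.35,-0.0003,0.005,-0.001,0]'
python3 - <<'E'
from h import *
import cv2
a=read_camera("scene")["image"][100:240,220:390,::-1]; cv2.imwrite("pics/s11.png",cv2.resize(a,None,fx=4,fy=4,interpolation=cv2.INTER_CUBIC))
E
```

```text
time: 13.35
tool_pos: [0.6033, -0.1509, 0.0619]
tool_rot: [3.132, 0.024, -1.496]
contact_force: [-4.1, -11.2, 5.3]
opening: 0.0318
time: 13.48
tool_pos: [0.6031, -0.1479, 0.062]
tool_rot: [3.132, 0.021, -1.496]
contact_force: [-3.4, -9.7, 5.0]
opening: 0.0321
```

View pics/s11.png

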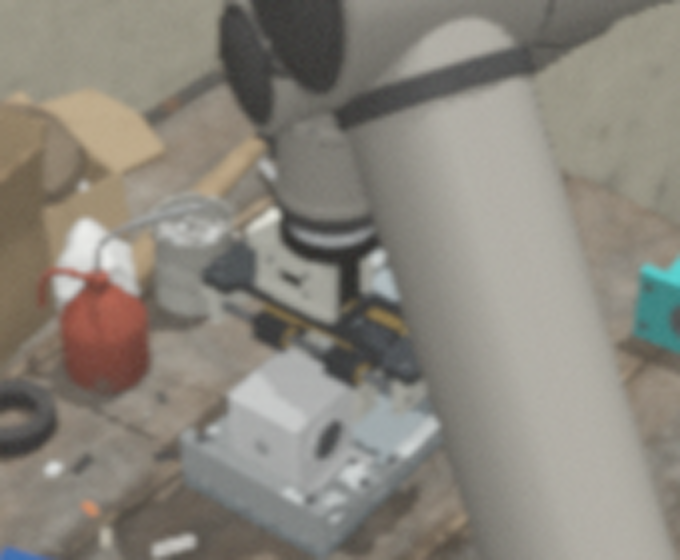

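```bash
for i in 1; do python3 -m creep '[0.35,-0.0003,0.005,-0.001,0, 0.35,-0.0003,0.005,-0.001,0]'; done; python3 -m creep '[0.35,-0.0003,0.005,-0.001,0]'; python3 -m creep '[0.35,-0.0003,0.005,-0.001,0]'
```

```text
time: 13.78
tool_pos: [0.6027, -0.1414, 0.062]
tool_rot: [3.134, 0.014, -1.495]
contact_force: [-3.5, -10.3, 5.5]
opening: 0.0321
time: 13.9
tool_pos: [0.6024, -0.1384, 0.0621]
tool_rot: [3.134, 0.01, -1.495]
contact_force: [-4.0, -8.3, 5.9]
opening: 0.0324
time: 14.02
tool_pos: [0.6024, -0.1372, 0.0622]
tool_rot: [3.135, 0.003, -1.494]
contact_force: [-3.2, -24.0, 2.4]
opening: 0.0324
```

```bash
python3 -m creep '[0.35,0,0.006,-0.001,0, 0.35,0,0.006,-0.001,0]'
python3 - <<'E'
from h import *
import cv2
a=read_camera("scene")["image"][150:250,250:350,::-1]; cv2.imwrite("pics/s12.png",cv2.resize(a,None,fx=6,fy=6,interpolation=cv2.INTER_CUBIC))
E
```

```text
time: 14.28
tool_pos: [0.6025, -0.1371, 0.063]
tool_rot: [3.137, -0.015, -1.494]
contact_force: [-6.2, -26.9, 6.0]
opening: 0.032
```

View pics/s12.png

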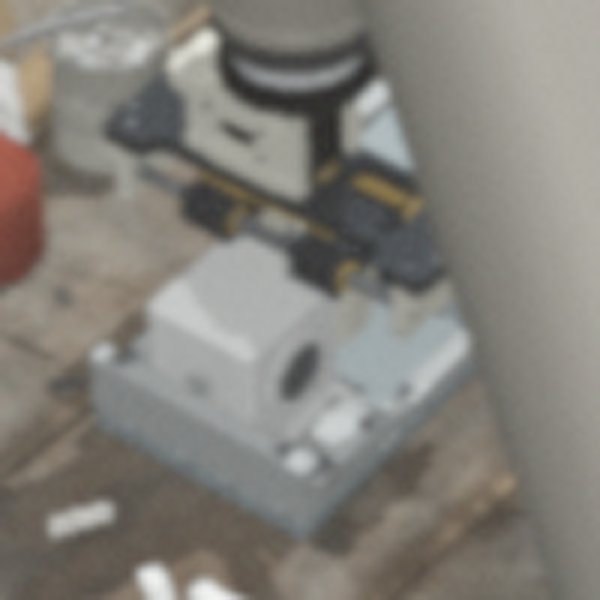

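It stopped firmly at 27 N with no further motion. I'll back off, rise and clear the view.

```bash
python3 -m creep '[0.35,0,-0.004,0,0, 0.35,0.0005,-0.008,0,0, 0.35,0.001,-0.012,0,0, 0.35,0,0,0.02,0, 0.35,0,0,0.04,0, 0.35,0,0,0.05,0, 0.35,0,0,0.05,0, 0.35,-0.02,-0.05,0.01,0, 0.35,-0.04,-0.05,0,0, 0.35,-0.04,-0.05,0,0, 0.35,-0.04,-0.05,0,0, 0.35,-0.04,-0.05,0,0]'; python3 -m creep '[0.35,-0.05,-0.05,0,0, 0.35,-0.05,-0.04,0,0, 0.35,-0.05,-0.04,0,0, 0.35,-0.05,-0.04,0,0, 0.35,-0.05,-0.04,0,0, 0.35,0,0,0,0, 0.35,0,0,0,0]';python3 - <<'E'
from h import *
import cv2
I=read_camera("scene")["image"][:,:,::-1]; cv2.imwrite("pics/s13.png",cv2.resize(I[150:250,250:350],None,fx=6,fy=6,interpolation=cv2.INTER_CUBIC))
I=read_camera("top")["image"][:,:,::-1]; cv2.imwrite("pics/t13f.png",I); cv2.imwrite("pics/t13.png",cv2.resize(I[140:212,285:410],None,fx=6,fy=6,interpolation=cv2.INTER_CUBIC))
E
```

```text
time: 15.82
tool_pos: [0.4263, -0.4079, 0.2369]
tool_rot: [3.138, -0.011, -1.483]
contact_force: [0.6, -0.9, -0.6]
opening: 0.0326
time: 16.7
tool_pos: [0.183, -0.6105, 0.2349]
tool_rot: [3.141, -0.008, -1.486]
contact_force: [-0.2, 0.1, -0.1]
opening: 0.032
```

View pics/s13.png

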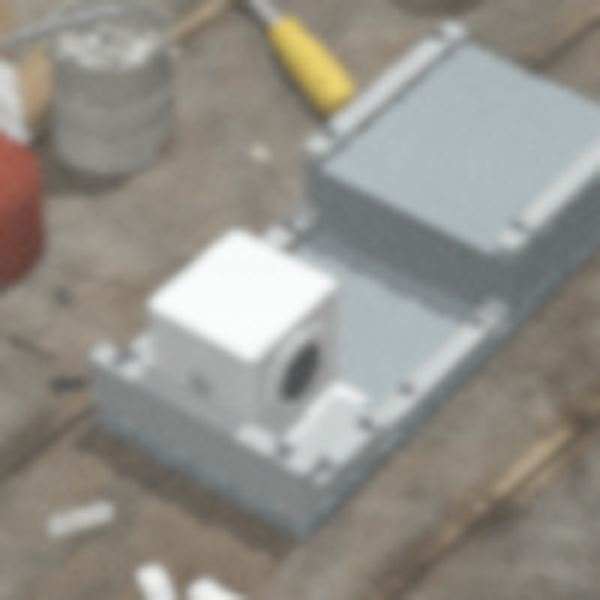

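View pics/t13.png

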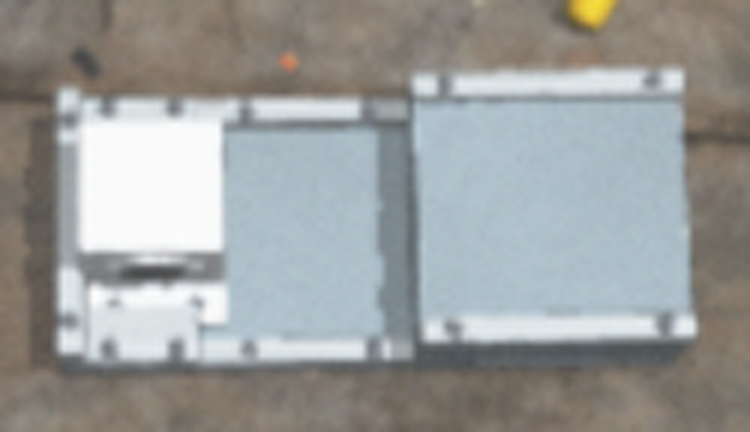

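View pics/t13f.png

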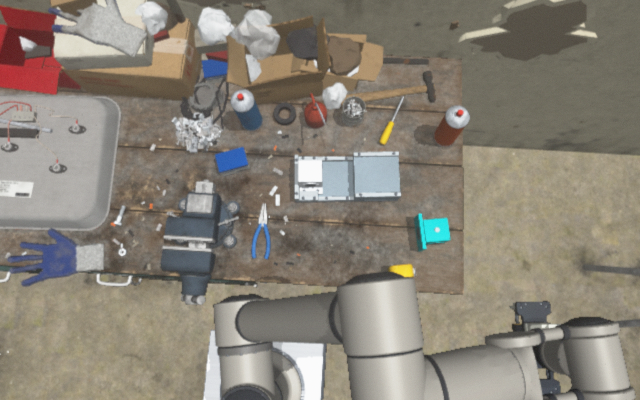

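Run:
```python
from h import *
fit("top",[(78,120,34,-32,92),(222,119,-34,-32,92),(80,251,34,32,92),(222,252,-34,32,92)],(285,140),6)
fit("top",[(228,324,-34,50,22)]*2+[(222,119,-34,-32,92)],(285,140),6)
fit("scene",[(150,302,34,-32,92),(246,362,34,32,92),(238,230,-34,-32,92),(337,284,-34,32,92)],(250,150),6)
```

```text
stn mm 125.43865370362062 -4.56104559175677 yaw -0.00583166134244939 [[-0.0, -0.1], [0.2, -0.0], [-0.5, 0.2], [0.3, -0.1]]
stn mm 124.9593523433239 -3.003999408563698 yaw 0.02449143985603608 [[-0.0, -0.1], [-0.0, -0.1], [0.0, 0.1]]
stn mm 130.46475786535734 -4.074500409840618 yaw -0.0372563438647977 [[-0.9, 0.1], [0.2, 0.1], [0.1, -0.4], [0.5, 0.1]]
```

Run:
```python
from cell import workorder, telemetry
print(telemetry.observe()["time"]); print(workorder.hand_in())
```

```text
16.95
the job is handed in; nothing more can be done
None
```

The housing is home against the end stop, standing on its flange under the keeper strips, and the job was handed in at about 17 s of the 58 s allowed.

I pushed it along the upper deck until it tipped over the step by itself, and it came to rest standing with its middle near station x 53 mm. I then slid it on with two fingertips, high at first and lower once they were past the step. It was never gripped or lifted.

**Last checks:**
- **End stop:** the housing stopped firmly at about 27 N and did not move with further pushing. The finger position there puts its middle at about x 127 mm.
- **Position from the pictures:** the top camera gives x 125.4 mm, against about 126 expected, with almost no twist (-0.006 rad). The scene camera disagrees by about 5 mm and 2°, reading x 130.5 mm and -0.037 rad. It is the poorer view, and a middle at 130 mm would put the housing inside the stop.
- **Sideways:** it sits about 4 mm towards -y, within the 5 mm of play the side fences leave.
- **Bystanders:** the carton and the pliers appear where they were. The arm partly hid the tape measure in the last picture, but its visible part is in the same place. I judged these by eye only.
- **Tool tilt:** the tool tilted by up to about 4° during pushing. I turned it half round before the slide so the fingertips leaned forwards and pushed low.

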